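# Run the specimen under the reading head and hold it at the click

### The arm

A 6-joint arm with a two-finger parallel gripper is mounted at the origin on a cart in front of the work surface, level with it; the furniture and walls round the work are solid. World frame = base frame: x ahead of the robot, y to its left, z up, the work surface at z = 0. Lengths are in m, angles in rad, forces in N, time in s.
With the tool pointing down it reaches from about 0.425 to 0.95 m from the base axis. Payload 14.7 kg.
Tool frame: the origin (TCP) lies at the very end of the fingers, on their centre line; the grasp point (between the pads) lies 19 mm behind it (env.tcp_to_grasp is the distance from the TCP to the grasp point, in m); z points along the fingers, y is the line along which they close (so a half turn about z gives the same grasp; the last joint's range is limited). The gripper opens to 85 mm and grips with 20 to 120 N. Pads are 22 mm wide; open, the fingers measure 114 mm over their backs; the gripper's body (76 mm by 85 mm) begins 54 mm behind the grasp point. The pads swing forward as they close: fully open they stand 13 mm farther back than shut.
Start: joints at [-0.047, 0.48, 1.596, -0, 1.065, -0.047], TCP at [0.65, 0, 0.231] pointing down, gripper open.
Joint ranges: [-2.75, 2.75], [-0.82, 2.05], [0.23, 2.67], [-1.56, 4.7], [0.09, 2.69], [-2.92, 2.92]. Speed limits (rad/s): [1.89, 1.89, 2.39, 3.01, 3.01, 3.01].

### API

Orientations are given as a 3x3 rotation matrix whose columns are the frame's x, y, z axes.
In Python, from workcell import readout, viewer, env, regions_of, tip_of gives the robot as it stands.
- The arm moves only by the tool drive_tool, never from a script. Its arguments are lists of equal length, an entry for each row: "delta_pos": the shift along the tool's x, y, z in cm, a list of three; "turn": the turn, a rotation vector about the tool's x, y, z in rad, a list of three; "fingers": the opening, from 0 (shut) to 1 (fully open). In form: {"delta_pos": [[tx, ty, tz], ...], "turn": [[rx, ry, rz], ...], "fingers": [fingers, ...]}. A call has exactly 8 rows; each row shifts and turns the commanded pose from where the row before left it, along the tool's axes as they then stand; what a row does not reach is not made up. A row lasts 1/10 s, in which the tool goes at most 50 mm and 8.59 degrees, less where a joint would pass 70% of its speed; a pose out of reach is approached as far as the arm can. A call is refused whole if a number of a shift passes 5 or a number of a turn 0.15, either way. A call with a gripper value outside its range is refused whole. The fingers move at their own pace and stop on an object; the grip force is fixed at half the most. Time passes only in rows, so rows that do not move let the fingers close, or fill a call up. It gives the time, the measured TCP pose, the force, the opening and the grip force at its end, in the units of the state.
- readout.state(): the state, without advancing time (a new reading comes with each control period).
- viewer.snapshot(name): name is "scene" or "side" or "wrist"; returns a dict with "pixels" (400x640x3 uint8, blue, green, red), "z_map" (400x640 float32, m along the optical axis (not along the pixel's ray), 0 where there is no reading), "mtx" (3x3 intrinsics, pixels), "R" (3x3) and "t" (3): a world point X has camera coordinates R X + t; the wrist camera has in their place "tool_from_camera" (4x4, takes a point from camera to tool coordinates, whose origin is the TCP and whose axes are the flange's). Camera axes: x right, y down, z forward; pixel columns grow to the right and rows downward; lengths in m; the calibration is good to about 2 mm. The wrist camera is an equidistant fisheye: a pixel r from the principal point sees the ray r / f radians off the axis. A picture is of the moment at which its call begins: read the wrist's pose just before it.
- env.close_job(): hands the job in; it is judged then, once.
Trained networks look in a picture, given as the dict that the camera call returned (one of the last four; its "shot" number tells which), for a name from the list of things; names that differ only in an ending like _2 or _b are one class to them, and where a whole thing is asked for, a point or a joint stands for the part that bears it (a point fixed in the world has none). Each returns a list of dicts, best first, with "conf" (0 to 1); they miss things now and then, are a little off and sometimes report something else, mostly with a low value. They report only what shows in the picture. A call takes as long as a camera call. They do not tell look-alikes from the thing itself.
- regions_of(picture, name): "pixels" (400x640 bool, what is visible of it).
- tip_of(picture, name): "position" ([x, y, z] in m, in world coordinates, good to about 4 mm: a listed point, or the origin of a listed thing).
The state is a dict: "clock": time; "joints": joint angles; "joint_velocities": joint speeds; "effort": joint torques, N m; "tcp_pos": TCP position; "tcp_rot": TCP orientation; "ft_force": force on the tool from outside, world axes, zero at the start; "wrist_torque": the same for the moment, N m; "width": opening from 0.0 (shut) to 1.0 (fully open); "grasp_force": force on a finger pad.
Only numpy, scipy, OpenCV 4.12 (cv2) and the standard library are available. Lean on these libraries where they do the work, as an engineer would, in place of code of your own. Each camera call takes 0.05 s, during which the arm holds its last target. There are 200 camera calls.

### The job

Take a colour reading of the petri dish: set the covered dish down gently in the empty nest of the sliding shuttle (between its four brass pins) and let go of it; it is thin glass, so squeeze it with no more than about 40 N. Then take the shuttle by its black knob and slide it smoothly to the left, under the white reading head, until the head's spring ball clicks into the V notch in the shuttle's front edge. Do not let go at the end: finish holding the knob, with the shuttle steady in the click for the reading, and leave the stopwatch, the calculator and the dropper bottle where they are.

Things in the scene. Friction and masses are not known exactly. Their poses are not given: they have to be found in the camera images.
- dish_centre (a point): Centre (half-way up, 7.5 mm above its underside) of a round clear petri dish with cover, tan film inside, 67 mm in diameter, 15 mm high, 30 to 60 g, loose on the bench to the robot's right. The cover's upright wall (full diameter) reaches from 4 mm above the underside to the top; below it the dish is 60 mm wide. Grasp it across its diameter in any direction.
- stage_bed: Fixed slide bed: aluminium plate 110 x 430 mm on the bench with two steel guide rods. Its y axis is the sliding direction and points left, towards the reading head; x points away from the robot, z up; origin on the bench, 20 mm left of the middle of its length. End blocks 47 mm high. It stands turned by up to 0.2 rad.
- shuttle: Shuttle plate, 92 mm (x) by 100 mm (y), sliding only along the bed's y (axes parallel to the bed's), friction 1 N. Origin: middle of the nest on the plate's flat top, 54 mm above the bench, where the dish's underside belongs. Nest: four brass pins, 6 mm thick, 11 mm high, pointed, 38.5 mm from the origin on the diagonals; 2 mm play round the dish; sides +x, -x, +y, -y free for fingers.
- knob_grip (a point): Middle of the shuttle's upright round black knob, the place to grip: 22 mm in diameter, from 66 to 96 mm above the bench, this point at 82 mm; it stands 120 mm from the nest's middle towards -y (right). Nothing stands beside it above 54 mm.
- notch (a point): V notch in the middle of the steel strip on the shuttle's front (-x) edge: 10 mm wide, 3.5 mm deep, 49 mm above the bench; this point lies at its mouth, 54 mm in front of the nest's middle, same y. On the way in the ball first climbs a ramp (36 to 50 mm left of the notch, about 3 N), then rides on the flat strip with 1.5 N, then drops into the notch.
- ball_tip (a point): Spring ball, 8 mm, fixed in the head's saddle, facing the shuttle's front edge; axes parallel to the bed's. The shuttle is in the click when notch and this point have the same y along the bed. Within 4 mm of there the ball pulls a freed shuttle to the middle by itself; pushing on out of the click takes about 5 N. The shuttle can travel 20 to 45 mm beyond it.
- head: White reading head, 66 mm wide (y), 154 mm high, fixed on a saddle across the bed; origin on the bench below the middle of its lens, at the same y along the bed as the ball. Lens underside 88 mm above the bench; front block of the saddle 58 mm high, reaching 97 mm in front of the origin; pillar behind.
- dropper: Amber dropper bottle, 39 mm diameter, 109 mm high, to be left alone; origin at its underside.
- calc: Pocket calculator, 116 x 68 x 13 mm, to be left alone; origin at its underside.
- watch: Dark stopwatch lying on its back, 73 x 58 x 14 mm, to be left alone; origin at its underside.
Not all that is in view belongs to the job. Of the things that look like the part that bears dish_centre, the largest one is meant.

How it is judged:
On the way:
1. the dish lies flat in the nest, let go, with the shuttle not yet under the head (horizontal distance between dish_centre and shuttle below 0.005 m and z of dish_centre in the frame of shuttle below 0.01 m and angle between dish_centre's own z axis and vertical below 0.06 rad and contact force between the fingers and dish below 0.1 N and y of notch in the frame of ball_tip below -0.03 m), for 0.2 s.
At the end, for the whole second after the job is handed in: The shuttle is at rest with its V notch within 2 mm of the ball along the slide, the fingers still grip its knob (more than 4 N of contact), and the dish lies flat in the nest within 5 mm of its middle, not touched by the fingers (y of notch in the frame of ball_tip between -0.002 and 0.002 m and linear speed of shuttle below 0.01 m/s and contact force between the fingers and shuttle above 4 N and horizontal distance between dish_centre and shuttle below 0.005 m and z of dish_centre in the frame of shuttle below 0.01 m and angle between dish_centre's own z axis and vertical below 0.06 rad and contact force between the fingers and dish below 0.1 N and distance between the grasp point and knob_grip below 0.05 m); the arm keeps its last pose, push and grip.
It fails at once if the dish is squeezed with over 40 N (80 N over the two fingers) (contact force between the fingers and dish above 80 N).
It fails at once if the dish is pressed down hard on the shuttle (contact force between dish and shuttle above 40 N).
It fails at once if the dish is dropped from more than about a centimetre, or jerked along (contact force between the fingers and dish below 0.1 N and linear speed of dish above 0.45 m/s).
It fails at once if the dish is tipped (angle between dish_centre's own z axis and vertical above 0.4 rad).
It fails at once if the stopwatch, calculator or dropper bottle is pushed away (distance of any of watch, calc, dropper from where it was at the start of the episode above 0.02 m).
It also fails if it takes over 67 s, if anything falls off the work surface, if the arm or the gripper's body presses on something with over 40 N, if the wrist force passes 120 N, or if a joint passes its speed limit or range.

## Working session

There is one attempt and no reset: what is moved stays moved. The work goes in short steps, Python scripts to look and compute and a tool call to move; the robot and the scene stay as the last step left them, time stands still between calls to the robot, and variables do not carry over. Pictures are saved under pics/ and viewed, at most 10 in all, crops included, and the job is handed in when it is done.

Besides the shell and the picture viewer there is one more tool, called after "Request:" as name(argument=value, ...), one argument or row to a line, values as JSON. drive_tool: Moves the arm, as the interface text tells. Its arguments: {"type":"object","properties":{"delta_pos":{"type":"array"},"turn":{"type":"array"},"fingers":{"type":"array"}},"required":["delta_pos","turn","fingers"]}

```bash
mkdir -p pics; ls; cat > h.py <<'E'
import numpy as np, cv2
from workcell import readout, viewer, env, regions_of, tip_of
def shot(n):
    return viewer.snapshot(n)
def world(p,u,v,z=None):
    d=p["z_map"][int(v),int(u)] if z is None else z
    c=np.linalg.inv(p["mtx"])@np.array([u,v,1.])*d
    return p["R"].T@(c-p["t"])
E
python3 - <<'E'
from h import *
for cam in ["scene","side"]:
    p=shot(cam); cv2.imwrite(f"pics/{cam}0.png",p["pixels"])
    for n in ["dish_centre","stage_bed","shuttle","knob_grip","notch","ball_tip","head","dropper","calc","watch"]:
        print(cam,n,[(np.round(r["position"],4).tolist(),round(r["conf"],2)) for r in tip_of(p,n)][:4])
s=readout.state(); print(s["clock"],s["tcp_pos"],s["tcp_rot"],env.tcp_to_grasp)
E
```

```text
pics
scene dish_centre [([0.5104, -0.4009, 0.0107], 0.74), ([0.5442, -0.285, 0.0088], 0.59), ([0.4094, -0.3359, 0.0058], 0.46)]
scene stage_bed [([0.5264, 0.0416, 0.0016], 0.76)]
scene shuttle []
scene knob_grip [([0.5545, -0.1597, 0.0819], 0.91)]
scene notch [([0.4869, -0.0537, 0.0498], 0.73)]
scene ball_tip [([0.4578, 0.1293, 0.0536], 0.67)]
scene head [([0.5034, 0.1338, -0.0016], 0.74), ([0.4577, 0.1285, 0.0557], 0.26)]
scene dropper [([0.6823, -0.3455, -0.0048], 0.74)]
scene calc [([0.6241, -0.4781, 0.002], 0.8)]
scene watch [([0.4384, 0.3366, 0.0007], 0.85)]
side dish_centre [([0.4032, -0.3409, 0.0071], 0.82), ([0.5455, -0.2911, 0.0058], 0.7), ([0.506, -0.3993, 0.0096], 0.67)]
side stage_bed [([0.5246, 0.037, 0.0021], 0.65)]
side shuttle [([0.5374, -0.0394, 0.0515], 0.93)]
side knob_grip [([0.5548, -0.1655, 0.0827], 0.65)]
side notch [([0.4832, -0.0465, 0.0478], 0.96), ([0.443, 0.3379, -0.0008], 0.65)]
side ball_tip [([0.4554, 0.1221, 0.0471], 0.93)]
side head [([0.5101, 0.1347, 0.0027], 0.63)]
side dropper [([0.684, -0.3472, -0.0039], 0.56)]
side calc [([0.5558, -0.1607, 0.0839], 0.71), ([0.6292, -0.4771, -0.0019], 0.61)]
side watch [([0.4433, 0.3384, -0.0018], 0.71)]
1.1 [ 6.49984555e-01 -1.55756666e-05  2.31299274e-01] [[ 1.20338230e-06  1.00000000e+00 -2.92371828e-05]
 [ 9.99999998e-01 -1.20538616e-06 -6.85382427e-05]
 [-6.85382780e-05 -2.92371003e-05 -9.99999997e-01]] 0.0187
```

View scene.

View pics/scene0.png

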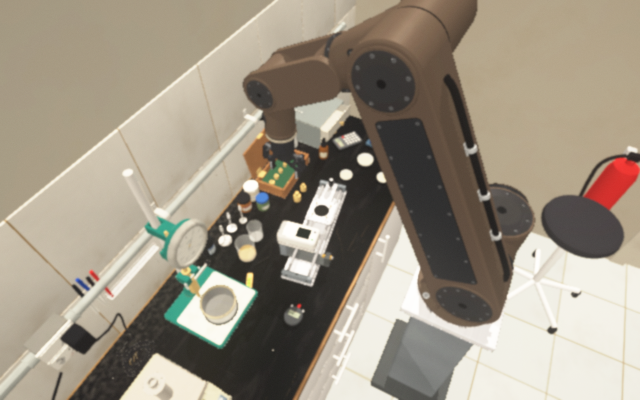

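View pics/side0.png

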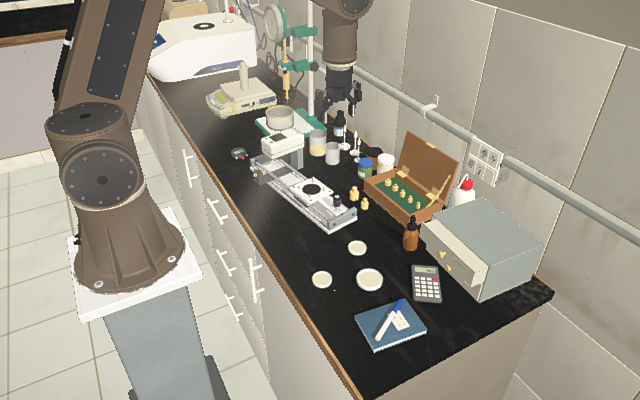

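```bash
python3 - <<'E'
from h import *
for cam in ["scene","side"]:
    p=shot(cam)
    for r in regions_of(p,"dish_centre"):
        m=r["pixels"]; v,u=np.nonzero(m)
        # intersect rays of mask with top plane z=.015
        K=np.linalg.inv(p["mtx"]); C=-p["R"].T@p["t"]
        d=(p["R"].T@(K@np.c_[u,v,np.ones(len(u))].T)).T
        P=C+d*((0.012-C[2])/d[:,2])[:,None]
        (c,s,a)=cv2.minAreaRect(P[:,:2].astype(np.float32)*1000)
        print(cam,round(r["conf"],2),"px",u.min(),u.max(),v.min(),v.max(),"ctr",np.round(c,1),"size",np.round(s,1))
E
```

```text
scene 0.61 px 358 374 154 165 ctr [ 506.2 -394.6] size [68.4 65.3]
scene 0.53 px 378 385 174 182 ctr [ 408.8 -325.2] size [28.2 44.3]
side 0.62 px 356 382 268 290 ctr [ 508.3 -399.1] size [75.2 65.6]
side 0.52 px 313 330 271 287 ctr [ 403.5 -341.4] size [54.  43.1]
side 0.51 px 348 366 242 254 ctr [ 543.  -289.7] size [47.2 49.4]
```

The side view shows three look-alike dishes: (322,279), (357,248) and (369,279). The one at (369,279) measures about 67 mm against about 50 mm for the others, so it is the one meant. I'll confirm it in an enlarged crop.

Request:
drive_tool(
  delta_pos=[
    [-4.5,-1.6,0.5],
    [-4.5,-1.6,0.5],
    [-4.5,-1.6,0.5],
    [-4.5,-1.6,0.5],
    [-4.5,-1.6,0.5],
    [-4.5,-1.6,0.5],
    [-4.5,-1.6,0.5],
    [-4.5,-1.6,0.5],
  ],
  turn=[
    [0,0,0],
    [0,0,0],
    [0,0,0],
    [0,0,0],
    [0,0,0],
    [0,0,0],
    [0,0,0],
    [0,0,0],
  ],
  fingers=[1,1,1,1,1,1,1,1],
)

```text
clock: 2.1
tcp_pos: [0.5211, -0.3618, 0.1913]
tcp_rot: [[-0.0, 1.0, 0.0], [1.0, 0.0, -0.0], [-0.0, 0.0, -1.0]]
ft_force: [0.3, -0.1, 0.7]
width: 1.002
grasp_force: 0.0
```

```bash
cat >> h.py <<'E'
def wrist_world(s,p,m,z):
    """mask pixels -> world points on plane z (fisheye)"""
    v,u=np.nonzero(m); K=p["mtx"]
    x=(u-K[0,2])/K[0,0]; y=(v-K[1,2])/K[1,1]; r=np.hypot(x,y)+1e-9
    d=np.c_[np.sin(r)*x/r,np.sin(r)*y/r,np.cos(r)]
    T=p["tool_from_camera"]; R=s["tcp_rot"]; C=R@T[:3,3]+s["tcp_pos"]
    D=(R@T[:3,:3]@d.T).T
    return C+D*((z-C[2])/D[:,2])[:,None]
E
python3 - <<'E'
from h import *
i=cv2.imread("pics/side0.png")[225:310,290:420]; cv2.imwrite("pics/crop.png",cv2.resize(i,None,fx=5,fy=5,interpolation=cv2.INTER_CUBIC))
s=readout.state(); p=shot("wrist"); cv2.imwrite("pics/w1.png",p["pixels"])
print(s["tcp_pos"],s["ft_force"],s["width"],p["tool_from_camera"].round(3).tolist())
for r in tip_of(p,"dish_centre"): print(np.round(r["position"],4),r["conf"])
for r in regions_of(p,"dish_centre"):
    m=r["pixels"]; P=wrist_world(s,p,m,0.013)
    c,sz,a=cv2.minAreaRect(P[:,:2].astype(np.float32)*1000)
    v,u=np.nonzero(m); print(round(r["conf"],2),u.mean(),v.mean(),np.round(c,1),np.round(sz,1))
E
```

```text
[ 0.52114848 -0.36179961  0.19126648] [ 0.25245297 -0.05121291  0.71353097] 1.0019557937867385 [[0.001, -0.962, -0.274, 0.07], [1.0, 0.001, 0.0, -0.001], [-0.0, -0.274, 0.962, -0.143], [0.0, 0.0, 0.0, 1.0]]
[ 0.5393 -0.2844  0.0035] 0.83
[ 0.5118 -0.4024  0.008 ] 0.69
[ 0.4066 -0.3386  0.004 ] 0.64
0.95 218.04764890282132 155.9974921630094 [ 407.2 -338.6] [51.  49.3]
0.65 346.3946819603754 104.00469238790407 [ 545.7 -285.3] [50.5 50. ]
```

View pics/crop.png

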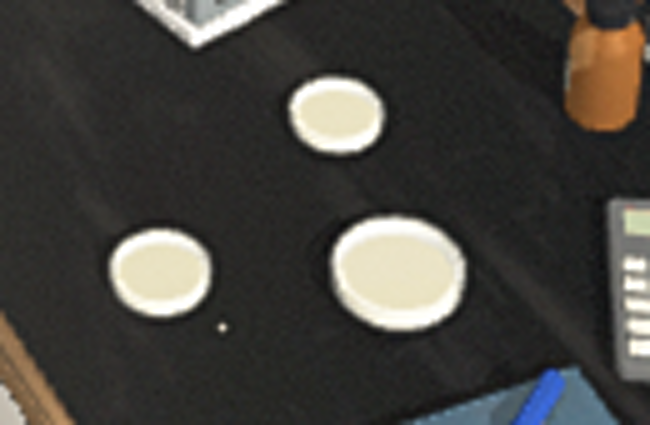

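View pics/w1.png

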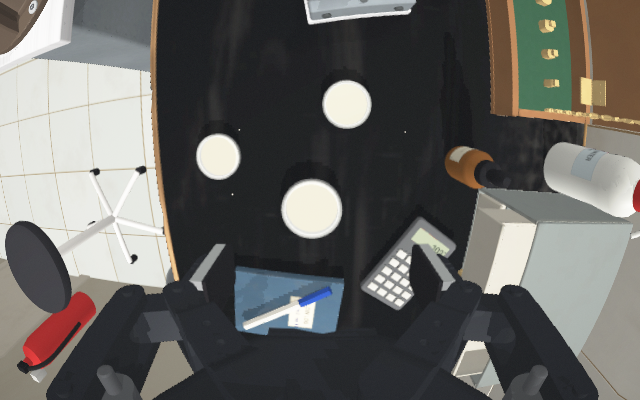

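Crop and wrist view agree: the largest dish is at wrist pixel (312,208), with the two smaller ones at (218,156) and (346,104). The calculator and the blue book are clear of the fingers.

```bash
cat >> h.py <<'E'
def dish_fit(seed,z=0.013):
    s=readout.state(); p=shot("wrist"); g=p["pixels"].min(2)
    m=(g>110).astype(np.uint8); n,l=cv2.connectedComponents(m)
    P=wrist_world(s,p,l==l[seed[1],seed[0]],z)[:,:2].astype(np.float32)*1000
    c,r=cv2.minEnclosingCircle(P); b=cv2.minAreaRect(P)
    return p,np.round(c,1),round(r,1),np.round(b[0],1),np.round(b[1],1),s["tcp_pos"].round(4)
E
python3 - <<'E'
from h import *
print(dish_fit((312,208))[1:])
E
```

```text
(array([ 508.5, -398.4]), 34.6, array([ 508.8, -397.9]), array([66. , 67.9]), array([ 0.5207, -0.3626,  0.1909]))
```

Request:
drive_tool(
  delta_pos=[
    [-1.8,-0.6,1.0],
    [-1.8,-0.6,2.0],
    [0,0,3.0],
    [0,0,3.0],
    [0,0,3.0],
    [0,0,2.0],
    [0,0,0.5],
    [0,0,0],
  ],
  turn=[
    [0,0,0],
    [0,0,0],
    [0,0,0],
    [0,0,0],
    [0,0,0],
    [0,0,0],
    [0,0,0],
    [0,0,0],
  ],
  fingers=[1,1,1,1,1,1,1,1],
)

```text
clock: 3.1
tcp_pos: [0.51, -0.3952, 0.0457]
tcp_rot: [[-0.001, 1.0, -0.001], [1.0, 0.001, 0.001], [0.001, -0.001, -1.0]]
ft_force: [0.6, -0.1, 0.4]
width: 1.001
grasp_force: 0.0
```

```bash
python3 - <<'E'
from h import *
s=readout.state(); p=shot("wrist"); cv2.imwrite("pics/w2.png",p["pixels"]); print(s["tcp_pos"],s["ft_force"])
E
```

```text
[ 0.51003968 -0.39521222  0.04573157] [ 0.57805823 -0.06915171  0.42055903]
```

View pics/w2.png

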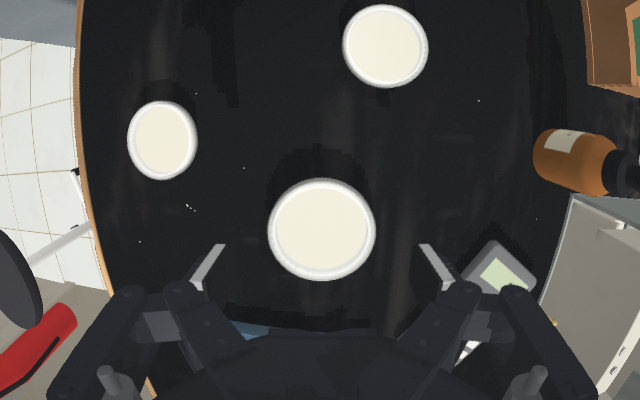

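The dish spans columns 268–376 and sits centred between the pads at 222 and 422. I'll go down to it and close in small steps, because the full grip force would be too much for the glass.

Request:
drive_tool(
  delta_pos=[
    [-0.3,-0.1,1.0],
    [0,0,1.5],
    [0,0,1.0],
    [0,0,0.6],
    [0,0,0.4],
    [0,0,0.2],
    [0,0,0],
    [0,0,0],
  ],
  turn=[
    [0,0,0],
    [0,0,0],
    [0,0,0],
    [0,0,0],
    [0,0,0],
    [0,0,0],
    [0,0,0],
    [0,0,0],
  ],
  fingers=[1,1,0.95,0.92,0.9,0.88,0.86,0.85],
)

```text
clock: 3.95
tcp_pos: [0.5091, -0.3991, -0.0004]
tcp_rot: [[-0.0, 1.0, 0.0], [1.0, 0.0, -0.0], [-0.0, 0.0, -1.0]]
ft_force: [-0.2, -0.2, 0.7]
width: 0.851
grasp_force: 0.0
```

```bash
python3 - <<'E'
from h import *
s=readout.state(); p=shot("wrist")
cv2.imwrite("pics/w3.png",p["pixels"]); print(s["tcp_pos"],s["ft_force"],s["width"])
E
```

```text
[ 5.09146665e-01 -3.99107081e-01 -4.31830014e-04] [-0.20881049 -0.17178547  0.69321732] 0.8507774182460142
```

View pics/w3.png

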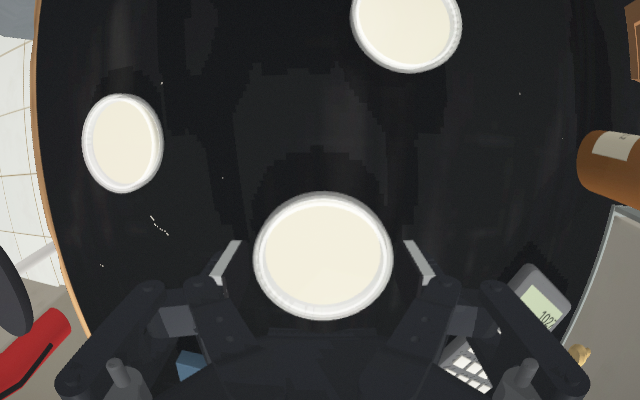

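The pads flank the dish (columns 252–394, rows 192–320) evenly. I'll close in steps and watch the force.

Request:
drive_tool(
  delta_pos=[
    [0,0,0.1],
    [0,0,0],
    [0,0,0],
    [0,0,0],
    [0,0,0],
    [0,0,0],
    [0,0,0],
    [0,0,0],
  ],
  turn=[
    [0,0,0],
    [0,0,0],
    [0,0,0],
    [0,0,0],
    [0,0,0],
    [0,0,0],
    [0,0,0],
    [0,0,0],
  ],
  fingers=[0.84,0.83,0.82,0.81,0.805,0.8,0.8,0.8],
)

```text
clock: 4.8
tcp_pos: [0.509, -0.3989, -0.0017]
tcp_rot: [[-0.0, 1.0, -0.0], [1.0, 0.0, 0.0], [0.0, -0.0, -1.0]]
ft_force: [0.6, -0.0, -0.6]
width: 0.796
grasp_force: 0.0
```

Request:
drive_tool(
  delta_pos=[
    [0,0,0],
    [0,0,0],
    [0,0,0],
    [0,0,0],
    [0,0,0],
    [0,0,0],
    [0,0,0],
    [0,0,0],
  ],
  turn=[
    [0,0,0],
    [0,0,0],
    [0,0,0],
    [0,0,0],
    [0,0,0],
    [0,0,0],
    [0,0,0],
    [0,0,0],
  ],
  fingers=[0.797,0.794,0.79,0.788,0.786,0.785,0.785,0.785],
)

```text
clock: 5.6
tcp_pos: [0.5091, -0.399, -0.0016]
tcp_rot: [[-0.0, 1.0, 0.0], [1.0, 0.0, -0.0], [-0.0, 0.0, -1.0]]
ft_force: [1.1, -0.8, 1.4]
width: 0.784
grasp_force: 0.5
```

Request:
drive_tool(
  delta_pos=[
    [0,0,0],
    [0,0,0],
    [0,0,0],
    [0,0,0],
    [0,0,0],
    [0,0,0],
    [0,0,0],
    [0,0,0],
  ],
  turn=[
    [0,0,0],
    [0,0,0],
    [0,0,0],
    [0,0,0],
    [0,0,0],
    [0,0,0],
    [0,0,0],
    [0,0,0],
  ],
  fingers=[0.784,0.783,0.782,0.781,0.78,0.78,0.78,0.78],
)

```text
clock: 6.4
tcp_pos: [0.509, -0.3989, -0.0017]
tcp_rot: [[-0.0, 1.0, -0.0], [1.0, 0.0, 0.0], [0.0, -0.0, -1.0]]
ft_force: [1.3, -0.2, 0.8]
width: 0.781
grasp_force: 0.5
```

Request:
drive_tool(
  delta_pos=[
    [0,0,0],
    [0,0,0],
    [0,0,0],
    [0,0,0],
    [0,0,0],
    [0,0,0],
    [0,0,0],
    [0,0,0],
  ],
  turn=[
    [0,0,0],
    [0,0,0],
    [0,0,0],
    [0,0,0],
    [0,0,0],
    [0,0,0],
    [0,0,0],
    [0,0,0],
  ],
  fingers=[0.778,0.776,0.774,0.772,0.77,0.77,0.77,0.77],
)

```text
clock: 7.2
tcp_pos: [0.509, -0.399, -0.0015]
tcp_rot: [[-0.0, 1.0, 0.0], [1.0, 0.0, -0.0], [-0.0, 0.0, -1.0]]
ft_force: [-0.6, 0.7, 5.8]
width: 0.773
grasp_force: 11.7
```

Request:
drive_tool(
  delta_pos=[
    [0,0,-0.2],
    [0,0,-0.6],
    [0,0,-1.5],
    [0,0,-2.5],
    [0,0,-3],
    [0,0,-3],
    [0,0,-2],
    [0,0,-1],
  ],
  turn=[
    [0,0,0],
    [0,0,0],
    [0,0,0],
    [0,0,0],
    [0,0,0],
    [0,0,0],
    [0,0,0],
    [0,0,0],
  ],
  fingers=[0.767,0.767,0.767,0.767,0.767,0.767,0.767,0.767],
)

```text
clock: 8.0
tcp_pos: [0.5097, -0.3996, 0.1395]
tcp_rot: [[-0.0, 1.0, 0.003], [1.0, 0.0, -0.002], [-0.002, 0.003, -1.0]]
ft_force: [0.3, -0.3, -0.7]
width: 0.773
grasp_force: 16.1
```

```bash
python3 - <<'E'
from h import *
A=[]
for cam in ["side"]*3:
    p=shot(cam)
    for n in ["shuttle","knob_grip","notch","ball_tip","head"]:
        r=tip_of(p,n)
        if r: print(n,np.round(r[0]["position"],4),round(r[0]["conf"],2))
s=readout.state(); p=shot("wrist"); cv2.imwrite("pics/w4.png",p["pixels"]); print(s["tcp_pos"],s["grasp_force"],s["clock"])
for n in ["shuttle","knob_grip","notch","ball_tip","stage_bed"]:
    print(n,[(np.round(r["position"],4).tolist(),round(r["conf"],2)) for r in tip_of(p,n)])
E
```

```text
shuttle [ 0.5364 -0.0389  0.0522] 0.97
knob_grip [ 0.5358 -0.0407  0.0529] 0.74
notch [ 0.4831 -0.0474  0.0497] 0.9
ball_tip [0.4571 0.1218 0.0449] 0.78
head [0.5089 0.1342 0.0027] 0.7
shuttle [ 0.535  -0.0418  0.0535] 0.64
knob_grip [ 0.5544 -0.1637  0.0828] 0.61
notch [ 0.4835 -0.047   0.0485] 0.84
ball_tip [0.4578 0.1243 0.0449] 0.86
head [0.5101 0.1345 0.0027] 0.95
shuttle [ 0.5395 -0.0398  0.0535] 0.7
knob_grip [ 0.5527 -0.1628  0.0834] 0.82
notch [ 0.4835 -0.0461  0.0516] 0.71
ball_tip [0.4547 0.1254 0.0477] 0.59
head [0.5075 0.1344 0.0046] 0.95
[ 0.50903083 -0.39897179  0.13632488] 16.08443856239319 8.9
shuttle []
knob_grip []
notch []
ball_tip []
stage_bed []
```

View pics/w4.png

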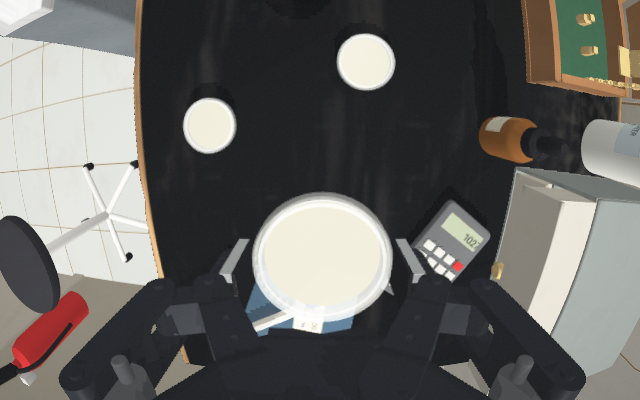

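The dish hangs level in the pads at 16 N. Next I'll carry it to just before the nest.

Request:
drive_tool(
  delta_pos=[
    [1.5,0.4,-0.4],
    [2.5,0.7,-0.4],
    [3.5,0.8,-0.4],
    [4.2,1,-0.4],
    [4.2,1,-0.4],
    [4.2,0.9,-0.4],
    [3.5,0.7,-0.4],
    [2.0,0.5,-0.4],
  ],
  turn=[
    [0,0,-0.02],
    [0,0,-0.02],
    [0,0,-0.02],
    [0,0,-0.02],
    [0,0,-0.02],
    [0,0,-0.02],
    [0,0,-0.02],
    [0,0,-0.02],
  ],
  fingers=[0.767,0.767,0.767,0.767,0.767,0.767,0.767,0.767],
)

```text
clock: 10.0
tcp_pos: [0.5495, -0.1361, 0.1688]
tcp_rot: [[-0.163, 0.987, -0.0], [0.987, 0.163, 0.001], [0.001, -0.0, -1.0]]
ft_force: [-0.1, -0.3, 0.1]
width: 0.769
grasp_force: 16.1
```

```bash
python3 - <<'E'
from h import *
s=readout.state(); p=shot("wrist"); cv2.imwrite("pics/w5.png",p["pixels"]); print(s["tcp_pos"],s["grasp_force"],s["clock"]); print(s["tcp_rot"].round(3).tolist())
for n in ["shuttle","knob_grip","notch","ball_tip","stage_bed","head"]:
    print(n,[(np.round(r["position"],4).tolist(),round(r["conf"],2)) for r in tip_of(p,n)])
E
```

```text
[ 0.54951808 -0.13612765  0.1687541 ] 16.063642501831055 10.0
[[-0.163, 0.987, -0.0], [0.987, 0.163, 0.001], [0.001, -0.0, -1.0]]
shuttle [([0.5358, -0.044, 0.0543], 0.77)]
knob_grip []
notch [([0.4816, -0.0483, 0.0507], 0.68)]
ball_tip []
stage_bed [([0.5223, 0.0422, 0.0058], 0.71)]
head []
```

View pics/w5.png

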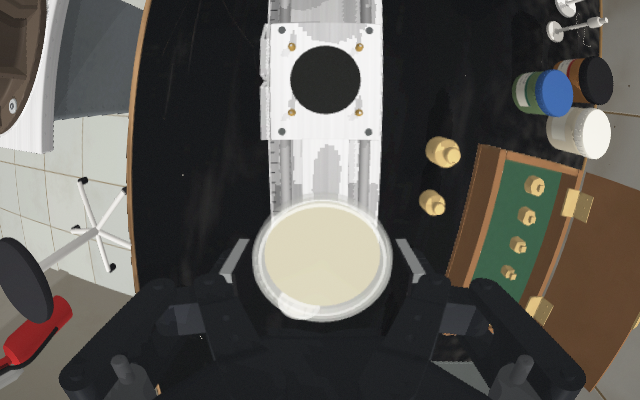

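The shuttle's dark nest disc is at (325,79) with its pins at (292,47), (359,47), (292,112) and (359,112). The dish is centred in the hand.

```bash
python3 - <<'E'
from h import *
s=readout.state(); p=shot("wrist"); g=p["pixels"].max(2)
m=np.zeros(g.shape,np.uint8); m[35:125,280:372]=(g[35:125,280:372]<90)
n,l=cv2.connectedComponents(m); 
P=wrist_world(s,p,l==l[79,325],0.054)[:,:2].astype(np.float32)*1000
print("disc",cv2.minEnclosingCircle(P),cv2.minAreaRect(P), P.mean(0))
def px(u,v,z):
    q=np.zeros((400,640),bool); q[v,u]=1; return wrist_world(s,p,q,z)[0]*1000
# pins by colour (brass)
hsv=cv2.cvtColor(p["pixels"],cv2.COLOR_BGR2HSV); b=np.zeros_like(m)
b[35:125,280:372]=((hsv[...,1]>90)&(hsv[...,2]>80))[35:125,280:372]
n,l,st,c=cv2.connectedComponentsWithStats(b)
Q=[]
for i in range(1,n):
    if st[i,4]>8:
        w=wrist_world(s,p,l==i,0.060).mean(0)*1000; Q.append(w[:2]); print(c[i].round(1),st[i,4],w.round(1))
print(np.mean(Q,0))
# shuttle plate white mask edge angle
r=regions_of(p,"shuttle")
if r:
    P=wrist_world(s,p,r[0]["pixels"],0.054)[:,:2].astype(np.float32)*1000; print(cv2.minAreaRect(P))
# dish in hand
zt=s["tcp_pos"][2]+0.0145
g=cv2.cvtColor(p["pixels"],cv2.COLOR_BGR2HSV); d=((g[...,1]>25)&(g[...,2]>180)).astype(np.uint8)
n,l=cv2.connectedComponents(d); P=wrist_world(s,p,l==l[260,322],zt-0.01)[:,:2].astype(np.float32)*1000
print("film",cv2.minEnclosingCircle(P),P.mean(0),s["tcp_pos"],s["clock"])
E
```

```text
disc ((535.7074584960938, -40.86318588256836), 28.63731575012207) ((535.708984375, -40.959442138671875), (56.99884796142578, 56.1534423828125), 36.56377410888672) [535.7618   -41.104286]
[291.5  42.5] 31 [505.1 -19.6  60. ]
[358.6  42.4] 32 [557.9 -10.8  60. ]
[291.8 107.1] 28 [513.7 -72.2  60. ]
[358.1 107.2] 25 [566.2 -63.7  60. ]
[535.72146704 -41.57859051]
((535.5158081054688, -66.66969299316406), (101.8518295288086, 152.22203063964844), 9.41330337524414)
film ((549.3087158203125, -141.82098388671875), 29.152212142944336) [ 549.1729  -140.77724] [ 0.5497099  -0.14017556  0.16822238] 10.35
```

Request:
drive_tool(
  delta_pos=[
    [1.5,0.07,0],
    [2.5,0.1,0.5],
    [2.5,0.1,1.5],
    [2.0,0,2.0],
    [1.1,0,2.0],
    [0.47,0,1.5],
    [0,0,1.0],
    [0,0,0.5],
  ],
  turn=[
    [0,0,0],
    [0,0,0],
    [0,0,0],
    [0,0,0],
    [0,0,0],
    [0,0,0],
    [0,0,0],
    [0,0,0],
  ],
  fingers=[0.767,0.767,0.767,0.767,0.767,0.767,0.767,0.767],
)

```text
clock: 11.25
tcp_pos: [0.5361, -0.0396, 0.0775]
tcp_rot: [[-0.159, 0.987, -0.001], [0.987, 0.159, 0.0], [0.0, -0.001, -1.0]]
ft_force: [0.5, -0.6, 0.0]
width: 0.775
grasp_force: 16.1
```

```bash
python3 - <<'E'
from h import *
import time
shot("side"); shot("side")
s=readout.state(); p=shot("wrist"); cv2.imwrite("pics/w6.png",p["pixels"]); print(s["tcp_pos"],s["tcp_rot"].round(3).tolist(),s["grasp_force"],s["ft_force"])
q=cv2.cvtColor(p["pixels"],cv2.COLOR_BGR2HSV); d=((q[...,1]>25)&(q[...,2]>180)).astype(np.uint8)
n,l=cv2.connectedComponents(d); P=wrist_world(s,p,l==l[260,322],s["tcp_pos"][2]+.0045)[:,:2].astype(np.float32)*1000
print("film",cv2.minEnclosingCircle(P),P.mean(0))
b=((q[...,1]>90)&(q[...,2]>80)&(abs(q[...,0].astype(int)-20)<10)).astype(np.uint8)
n,l,st,c=cv2.connectedComponentsWithStats(b)
for i in range(1,n):
    if st[i,4]>8 and 200<c[i][0]<450 and c[i][1]>100: print(c[i].round(1),st[i,4],(wrist_world(s,p,l==i,0.061).mean(0)*1000).round(1))
E
```

```text
[ 0.5363168  -0.03998319  0.07796761] [[-0.159, 0.987, -0.001], [0.987, 0.159, 0.0], [0.0, -0.001, -1.0]] 16.063106954097748 [ 1.05278678  0.45772699 -0.5106767 ]
film ((535.9286499023438, -41.73748779296875), 28.880231857299805) [535.74567 -40.53124]
[272.7 191.2] 84 [505.2 -17.1  61. ]
[371.3 191.4] 87 [557.6  -8.8  61. ]
[448.4 341.1] 306 [ 640.7 -109.7   61. ]
```

View pics/w6.png

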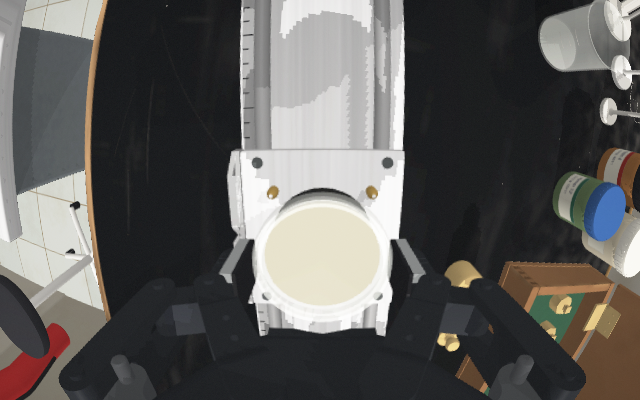

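The dish is centred between the pins: front pair at (273,191) and (371,191), rear pair visible through the glass. Lowering it now.

Request:
drive_tool(
  delta_pos=[
    [0.03,0,0.4],
    [0,0,0.5],
    [0,0,0.5],
    [0,0,0.4],
    [0,0,0.2],
    [0,0,0.15],
    [0,0,0.1],
    [0,0,0],
  ],
  turn=[
    [0,0,0],
    [0,0,0],
    [0,0,0],
    [0,0,0],
    [0,0,0],
    [0,0,0],
    [0,0,0],
    [0,0,0],
  ],
  fingers=[0.767,0.767,0.767,0.767,0.767,0.767,0.767,0.767],
)

```text
clock: 12.2
tcp_pos: [0.5364, -0.0394, 0.0557]
tcp_rot: [[-0.159, 0.987, -0.0], [0.987, 0.159, 0.0], [0.0, -0.0, -1.0]]
ft_force: [0.2, -0.5, -1.1]
width: 0.77
grasp_force: 16.1
```

Request:
drive_tool(
  delta_pos=[
    [0,0,0.05],
    [0,0,0.05],
    [0,0,0.05],
    [0,0,0.05],
    [0,0,0],
    [0,0,0],
    [0,0,0],
    [0,0,0],
  ],
  turn=[
    [0,0,0],
    [0,0,0],
    [0,0,0],
    [0,0,0],
    [0,0,0],
    [0,0,0],
    [0,0,0],
    [0,0,0],
  ],
  fingers=[0.767,0.767,0.767,0.767,0.767,0.767,0.767,0.767],
)

```text
clock: 13.0
tcp_pos: [0.5364, -0.0395, 0.0538]
tcp_rot: [[-0.159, 0.987, 0.0], [0.987, 0.159, -0.0], [-0.0, 0.0, -1.0]]
ft_force: [0.2, -0.6, -1.0]
width: 0.768
grasp_force: 16.1
```

Request:
drive_tool(
  delta_pos=[
    [0,0,0.04],
    [0,0,0.04],
    [0,0,0.04],
    [0,0,0.03],
    [0,0,0],
    [0,0,0],
    [0,0,0],
    [0,0,0],
  ],
  turn=[
    [0,0,0],
    [0,0,0],
    [0,0,0],
    [0,0,0],
    [0,0,0],
    [0,0,0],
    [0,0,0],
    [0,0,0],
  ],
  fingers=[0.767,0.767,0.767,0.767,0.767,0.767,0.767,0.767],
)

```text
clock: 13.8
tcp_pos: [0.5364, -0.0395, 0.0525]
tcp_rot: [[-0.159, 0.987, 0.0], [0.987, 0.159, -0.0], [-0.0, 0.0, -1.0]]
ft_force: [-1.0, 0.7, 4.9]
width: 0.767
grasp_force: 16.5
```

Contact at the expected height. Opening slowly.

Request:
drive_tool(
  delta_pos=[
    [0,0,0],
    [0,0,0],
    [0,0,0],
    [0,0,0],
    [0,0,0],
    [0,0,0],
    [0,0,0],
    [0,0,0],
  ],
  turn=[
    [0,0,0],
    [0,0,0],
    [0,0,0],
    [0,0,0],
    [0,0,0],
    [0,0,0],
    [0,0,0],
    [0,0,0],
  ],
  fingers=[0.772,0.777,0.783,0.79,0.81,0.84,0.87,0.9],
)

```text
clock: 14.6
tcp_pos: [0.5364, -0.0394, 0.0523]
tcp_rot: [[-0.159, 0.987, 0.0], [0.987, 0.159, -0.0], [-0.0, 0.0, -1.0]]
ft_force: [-0.4, -0.2, 0.3]
width: 0.898
grasp_force: 0.0
```

Request:
drive_tool(
  delta_pos=[
    [0,0,-0.3],
    [0,0,-1],
    [0,0,-2],
    [0,0,-2],
    [0,0,-2],
    [-2,0,-1.5],
    [-4,0,0],
    [-3,0,0],
  ],
  turn=[
    [0,0,0],
    [0,0,0],
    [0,0,0],
    [0,0,0],
    [0,0,0],
    [0,0,0],
    [0,0,0],
    [0,0,0],
  ],
  fingers=[0.9,0.9,0.9,0.9,0.9,0.9,0.9,0.9],
)

```text
clock: 15.4
tcp_pos: [0.5516, -0.1298, 0.142]
tcp_rot: [[-0.16, 0.987, 0.002], [0.987, 0.16, -0.001], [-0.001, 0.002, -1.0]]
ft_force: [0.1, -0.3, 0.2]
width: 0.896
grasp_force: 0.0
```

```bash
python3 - <<'E'
from h import *
shot("side");shot("side");shot("side")
s=readout.state(); p=shot("wrist"); cv2.imwrite("pics/w7.png",p["pixels"]); print(s["tcp_pos"],s["tcp_rot"].round(3).tolist())
for n in ["dish_centre","shuttle","notch","ball_tip","head"]:
    print(n,[(np.round(r["position"],4).tolist(),round(r["conf"],2)) for r in tip_of(p,n)])
E
```

```text
[ 0.55107883 -0.12988595  0.14113761] [[-0.157, 0.988, 0.001], [0.988, 0.157, -0.0], [-0.001, 0.001, -1.0]]
dish_centre [([0.5429, -0.2872, 0.0042], 0.94), ([0.5377, -0.0411, 0.0611], 0.57), ([0.4101, -0.3414, 0.0046], 0.46)]
shuttle []
notch [([0.4817, -0.0448, 0.048], 0.76)]
ball_tip []
head []
```

View pics/w7.png

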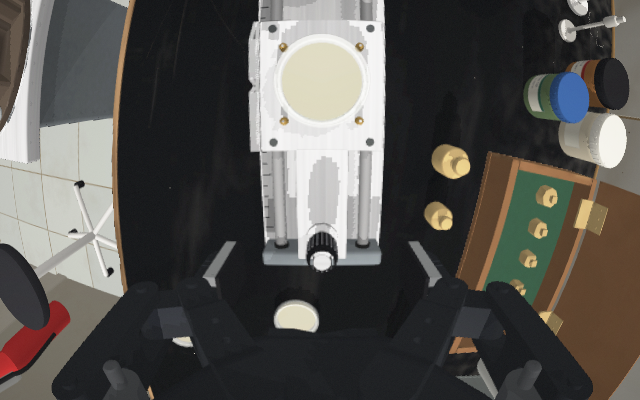

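The dish lies flat within the four pins, (283,47) to (360,120). The knob is at (322,250). Measuring knob and ball next.

```bash
python3 - <<'E'
from h import *
s=readout.state(); p=shot("wrist")
g=p["pixels"].min(2); m=np.zeros(g.shape,np.uint8); m[250:273,308:336]=g[250:273,308:336]>150
n,l=cv2.connectedComponents(m); L=l[261,322]; P=wrist_world(s,p,l==L,0.096)*1000
print("cap",(l==L).sum(),P.mean(0),np.ptp(P,axis=0),s["tcp_pos"])
y=np.array([-.162,.987,0])
for cam in ["side","side","scene"]:
    q=shot(cam); 
    b=tip_of(q,"ball_tip"); n_=tip_of(q,"notch"); h=tip_of(q,"head"); d=tip_of(q,"dish_centre")
    nest=np.array([.5358,-.041,.054])
    for nm,r in (("ball",b),("notch",n_),("head",h)):
        if r: print(cam,nm,round(float((r[0]["position"]-nest)@y)*1000,1),round(r[0]["conf"],2))
    print([np.round(x["position"],3).tolist() for x in d])
E
```

```text
cap 293 [ 554.89806936 -158.08847057   96.        ] [15.00465474 13.8875302   0.        ] [ 0.55059386 -0.12743519  0.14038844]
side ball 175.6 0.93
side notch 3.6 0.96
side head 179.3 0.71
[[0.536, -0.044, 0.061], [0.544, -0.287, 0.002], [0.403, -0.342, 0.008]]
side ball 176.0 0.72
side notch 2.5 0.85
side head 177.1 0.93
[[0.404, -0.343, 0.005], [0.533, -0.042, 0.066], [0.546, -0.289, 0.007]]
scene ball 177.5 0.74
scene notch -4.2 0.94
scene head 177.0 0.96
[[0.537, -0.041, 0.064], [0.41, -0.335, 0.008], [0.544, -0.287, 0.007]]
```

Request:
drive_tool(
  delta_pos=[
    [-1.5,-0.04,0],
    [-1.5,-0.04,0.5],
    [-0.1,0,1.5],
    [0,0,2],
    [0,0,2],
    [0,0,1.2],
    [0,0,0.5],
    [0,0,0],
  ],
  turn=[
    [0,0,0],
    [0,0,0],
    [0,0,0],
    [0,0,0],
    [0,0,0],
    [0,0,0],
    [0,0,0],
    [0,0,0],
  ],
  fingers=[0.9,0.9,0.9,0.9,0.9,0.85,0.75,0.65],
)

```text
clock: 17.45
tcp_pos: [0.5547, -0.1594, 0.0628]
tcp_rot: [[-0.159, 0.987, -0.001], [0.987, 0.159, 0.0], [0.0, -0.001, -1.0]]
ft_force: [1.0, -0.2, -0.5]
width: 0.647
grasp_force: 0.0
```

Request:
drive_tool(
  delta_pos=[
    [0,0,0],
    [0,0,0],
    [0,0,0],
    [0,0,0],
    [0,0,0],
    [0,0,0],
    [0,0,0],
    [0,0,0],
  ],
  turn=[
    [0,0,0],
    [0,0,0],
    [0,0,0],
    [0,0,0],
    [0,0,0],
    [0,0,0],
    [0,0,0],
    [0,0,0],
  ],
  fingers=[0.55,0.45,0.35,0.3,0.27,0.25,0.24,0.24],
)

```text
clock: 18.25
tcp_pos: [0.5555, -0.1591, 0.0636]
tcp_rot: [[-0.159, 0.987, 0.001], [0.987, 0.159, -0.0], [-0.001, 0.001, -1.0]]
ft_force: [3.2, 1.7, 5.8]
width: 0.248
grasp_force: 26.1
```

Request:
drive_tool(
  delta_pos=[
    [0.3,0,0],
    [0.7,0,0],
    [1.2,0,0],
    [1.5,0,0],
    [1.5,0,0],
    [1.5,0,0],
    [1.3,0,0],
    [1,0,0],
  ],
  turn=[
    [0,0,0],
    [0,0,0],
    [0,0,0],
    [0,0,0],
    [0,0,0],
    [0,0,0],
    [0,0,0],
    [0,0,0],
  ],
  fingers=[0.235,0.235,0.235,0.235,0.235,0.235,0.235,0.235],
)

```text
clock: 19.05
tcp_pos: [0.5411, -0.0696, 0.0637]
tcp_rot: [[-0.16, 0.987, 0.001], [0.987, 0.16, -0.0], [-0.0, 0.001, -1.0]]
ft_force: [3.1, -2.2, 5.6]
width: 0.243
grasp_force: 34.6
```

Request:
drive_tool(
  delta_pos=[
    [1,0,0],
    [1,0,0],
    [1,0,0],
    [0.8,0,0],
    [0.8,0,0],
    [0.7,0,0],
    [0.5,0,0],
    [0.3,0,0],
  ],
  turn=[
    [0,0,0],
    [0,0,0],
    [0,0,0],
    [0,0,0],
    [0,0,0],
    [0,0,0],
    [0,0,0],
    [0,0,0],
  ],
  fingers=[0.235,0.235,0.235,0.235,0.235,0.235,0.235,0.235],
)

```text
clock: 19.85
tcp_pos: [0.5316, -0.01, 0.0637]
tcp_rot: [[-0.16, 0.987, 0.001], [0.987, 0.16, -0.0], [-0.001, 0.001, -1.0]]
ft_force: [3.1, -5.5, 6.2]
width: 0.242
grasp_force: 34.8
```

Request:
drive_tool(
  delta_pos=[
    [0.3,0,0],
    [0.4,0,0],
    [0.4,0,0],
    [0.3,0,0],
    [0.2,0,0],
    [0.1,0,0],
    [0.1,0,0],
    [0.1,0,0],
  ],
  turn=[
    [0,0,0],
    [0,0,0],
    [0,0,0],
    [0,0,0],
    [0,0,0],
    [0,0,0],
    [0,0,0],
    [0,0,0],
  ],
  fingers=[0.235,0.235,0.235,0.235,0.235,0.235,0.235,0.235],
)

```text
clock: 20.65
tcp_pos: [0.5285, 0.0085, 0.0637]
tcp_rot: [[-0.16, 0.987, 0.001], [0.987, 0.16, -0.0], [-0.001, 0.001, -1.0]]
ft_force: [2.8, -3.6, 6.3]
width: 0.24
grasp_force: 34.8
```

Request:
drive_tool(
  delta_pos=[
    [0.05,0,0],
    [0.05,0,0],
    [0.05,0,0],
    [0.05,0,0],
    [0,0,0],
    [0,0,0],
    [0,0,0],
    [0,0,0],
  ],
  turn=[
    [0,0,0],
    [0,0,0],
    [0,0,0],
    [0,0,0],
    [0,0,0],
    [0,0,0],
    [0,0,0],
    [0,0,0],
  ],
  fingers=[0.235,0.235,0.235,0.235,0.235,0.235,0.235,0.235],
)

```text
clock: 21.45
tcp_pos: [0.5282, 0.0106, 0.0637]
tcp_rot: [[-0.159, 0.987, 0.001], [0.987, 0.159, -0.0], [-0.0, 0.001, -1.0]]
ft_force: [2.0, -1.0, 7.0]
width: 0.245
grasp_force: 34.8
```

```bash
cat > v.py <<'E'
from h import *
y=np.array([-.162,.987,0])
s=readout.state(); print(s["clock"],s["tcp_pos"],s["ft_force"].round(1), "tcp_y",round(float(s["tcp_pos"]@y)*1000,1))
for cam in ["side","scene","side"]:
    q=shot(cam)
    for nm in ["ball_tip","notch","head","knob_grip","dish_centre"]:
        print(cam,nm,[(round(float(r["position"]@y)*1000,1),round(float(r["position"][2])*1000),round(r["conf"],2)) for r in tip_of(q,nm)][:4])
E
python3 v.py
```

```text
21.45 [0.52816406 0.01060445 0.06365766] [ 2. -1.  7.] tcp_y -75.1
side ball_tip [(48.8, 46, 0.98)]
side notch [(48.1, 51, 0.62)]
side head [(52.6, 2, 0.72)]
side knob_grip [(-79.7, 86, 0.58)]
side dish_centre [(-406.7, 5, 0.51), (42.2, 66, 0.43)]
scene ball_tip [(54.6, 52, 0.81)]
scene notch [(49.1, 53, 0.7), (41.9, 51, 0.61)]
scene head [(50.7, -2, 0.84)]
scene knob_grip [(-77.8, 80, 0.95)]
scene dish_centre [(-75.9, 82, 0.66), (-370.7, 8, 0.4), (-43.4, 4, 0.39)]
side ball_tip [(45.3, 48, 0.66)]
side notch [(45.7, 50, 0.73)]
side head [(51.7, 2, 0.57)]
side knob_grip [(-77.2, 85, 0.77)]
side dish_centre [(-404.8, 9, 0.68), (44.4, 63, 0.49), (-373.7, 4, 0.47)]
```

Request:
drive_tool(
  delta_pos=[
    [0.05,0,0],
    [0.05,0,0],
    [0.05,0,0],
    [0,0,0],
    [0,0,0],
    [0,0,0],
    [0,0,0],
    [0,0,0],
  ],
  turn=[
    [0,0,0],
    [0,0,0],
    [0,0,0],
    [0,0,0],
    [0,0,0],
    [0,0,0],
    [0,0,0],
    [0,0,0],
  ],
  fingers=[0.235,0.235,0.235,0.235,0.235,0.235,0.235,0.235],
)

```text
clock: 23.15
tcp_pos: [0.528, 0.012, 0.0637]
tcp_rot: [[-0.159, 0.987, 0.001], [0.987, 0.159, -0.0], [-0.001, 0.001, -1.0]]
ft_force: [2.9, -3.2, 6.8]
width: 0.245
grasp_force: 34.8
```

Request:
drive_tool(
  delta_pos=[
    [0.05,0,0],
    [0.05,0,0],
    [0.05,0,0],
    [0,0,0],
    [0,0,0],
    [0,0,0],
    [0,0,0],
    [0,0,0],
  ],
  turn=[
    [0,0,0],
    [0,0,0],
    [0,0,0],
    [0,0,0],
    [0,0,0],
    [0,0,0],
    [0,0,0],
    [0,0,0],
  ],
  fingers=[0.235,0.235,0.235,0.235,0.235,0.235,0.235,0.235],
)

```text
clock: 23.95
tcp_pos: [0.5277, 0.0136, 0.0637]
tcp_rot: [[-0.159, 0.987, 0.001], [0.987, 0.159, -0.0], [-0.0, 0.001, -1.0]]
ft_force: [3.1, 0.1, 7.1]
width: 0.24
grasp_force: 34.8
```

Request:
drive_tool(
  delta_pos=[
    [0.05,0,0],
    [0.05,0,0],
    [0,0,0],
    [0,0,0],
    [0,0,0],
    [0,0,0],
    [0,0,0],
    [0,0,0],
  ],
  turn=[
    [0,0,0],
    [0,0,0],
    [0,0,0],
    [0,0,0],
    [0,0,0],
    [0,0,0],
    [0,0,0],
    [0,0,0],
  ],
  fingers=[0.235,0.235,0.235,0.235,0.235,0.235,0.235,0.235],
)

```text
clock: 24.75
tcp_pos: [0.5275, 0.0147, 0.0637]
tcp_rot: [[-0.159, 0.987, 0.001], [0.987, 0.159, -0.0], [-0.0, 0.001, -1.0]]
ft_force: [2.3, 0.6, 7.0]
width: 0.242
grasp_force: 34.8
```

Request:
drive_tool(
  delta_pos=[
    [0.05,0,0],
    [0.05,0,0],
    [0,0,0],
    [0,0,0],
    [0,0,0],
    [0,0,0],
    [0,0,0],
    [0,0,0],
  ],
  turn=[
    [0,0,0],
    [0,0,0],
    [0,0,0],
    [0,0,0],
    [0,0,0],
    [0,0,0],
    [0,0,0],
    [0,0,0],
  ],
  fingers=[0.235,0.235,0.235,0.235,0.235,0.235,0.235,0.235],
)

```text
clock: 25.55
tcp_pos: [0.5273, 0.0157, 0.0637]
tcp_rot: [[-0.159, 0.987, 0.001], [0.987, 0.159, -0.0], [-0.0, 0.001, -1.0]]
ft_force: [2.1, 1.7, 7.9]
width: 0.242
grasp_force: 34.9
```

The force has turned to a forward pull, so the ball is in the V. I'll free the shuttle so the ball centres it, comparing the knob's place in the wrist image before and after.

```bash
cat > k.py <<'E'
from h import *
y=np.array([-.162,.987,0]); s=readout.state(); p=shot("wrist")
g=p["pixels"].min(2); n,l,st,c=cv2.connectedComponentsWithStats((g>150).astype(np.uint8))
for i in range(1,n):
    if 280<c[i][0]<365 and c[i][1]>180 and 60<st[i,4]<4000:
        P=wrist_world(s,p,l==i,0.096); print(c[i].round(1),st[i,4],"cap y rel tcp",round(float((P.mean(0)-s["tcp_pos"])@y)*1000,2))
print("ft",s["ft_force"].round(1),"tcp_y",round(float(s["tcp_pos"]@y)*1000,2),s["width"],s["grasp_force"])
E
python3 k.py
```

```text
[321.8 305.6] 2715 cap y rel tcp -10.67
ft [2.1 1.7 7.9] tcp_y -69.91 0.2421341349138624 34.85103172715753
```

Request:
drive_tool(
  delta_pos=[
    [0,0,0],
    [0,0,0],
    [0,0,0],
    [0,0,0],
    [0,0,0],
    [0,0,0],
    [0,0,0],
    [0,0,0],
  ],
  turn=[
    [0,0,0],
    [0,0,0],
    [0,0,0],
    [0,0,0],
    [0,0,0],
    [0,0,0],
    [0,0,0],
    [0,0,0],
  ],
  fingers=[0.25,0.26,0.27,0.29,0.31,0.33,0.35,0.35],
)

```text
clock: 26.4
tcp_pos: [0.5266, 0.0157, 0.0632]
tcp_rot: [[-0.159, 0.987, -0.0], [0.987, 0.159, 0.0], [0.0, -0.0, -1.0]]
ft_force: [-0.1, 0.7, -0.4]
width: 0.353
grasp_force: 0.0
```

```bash
python3 k.py
```

```text
ft [-0.1  0.7 -0.4] tcp_y -69.8 0.3527513306388354 0.0
```

```bash
python3 - <<'E'
from h import *
s=readout.state(); p=shot("wrist"); g=p["pixels"].min(2)
n,l,st,c=cv2.connectedComponentsWithStats((g>150).astype(np.uint8))
for i in range(1,n):
    if st[i,4]>60 and c[i][1]>150: print(c[i].round(1),st[i].tolist())
print(g[180:400:6,322].tolist()); print(g[290,270:375:5].tolist(),g[270,270:375:5].tolist())
y=np.array([-.162,.987,0])
for cam in ["side","scene"]:
    q=shot(cam); print(cam,[(round(float(r["position"]@y)*1000,1),round(r["conf"],2)) for nm in ("knob_grip","notch","ball_tip","head") for r in tip_of(q,nm)[:1]])
E
```

```text
[326.8 164.3] [232, 53, 184, 281, 33073]
[259.9 182.4] [252, 114, 19, 137, 1471]
[613.5 171. ] [605, 158, 17, 26, 264]
[ 59.6 262.8] [18, 202, 85, 121, 5573]
[  5.1 260.2] [0, 216, 17, 70, 507]
[625.6 311.7] [604, 283, 36, 51, 829]
[193, 192, 193, 192, 192, 191, 191, 190, 190, 190, 55, 53, 55, 35, 26, 131, 210, 242, 234, 231, 212, 241, 240, 240, 239, 239, 31, 30, 32, 27, 30, 28, 30, 28, 31, 32, 28]
[34, 33, 31, 39, 193, 243, 240, 173, 196, 225, 225, 225, 225, 225, 231, 33, 225, 36, 56, 28, 32] [32, 159, 58, 27, 25, 226, 73, 26, 25, 25, 78, 140, 27, 27, 27, 20, 234, 24, 40, 120, 99]
side [(-74.1, 0.59), (52.9, 0.81), (49.3, 0.8), (54.0, 0.85)]
scene [(-69.6, 0.77), (48.8, 0.83), (50.4, 0.64), (49.9, 0.96)]
```

```bash
cat > k.py <<'E'
from h import *
y=np.array([-.162,.987,0]); s=readout.state(); p=shot("wrist")
g=p["pixels"].min(2); np.save("g.npy",g)
m=(g>200).astype(np.uint8); m[:255]=0; m[:,:275]=0; m[:,370:]=0
m=cv2.morphologyEx(m,cv2.MORPH_OPEN,np.ones((21,21),np.uint8))
n,l,st,c=cv2.connectedComponentsWithStats(m)
for i in range(1,n):
    P=wrist_world(s,p,l==i,0.096); print(c[i].round(1),st[i].tolist(),"cap y rel tcp",round(float((P.mean(0)-s["tcp_pos"])@y)*1000,2),"x ext mm",np.ptp(P,axis=0)*1000)
print("ft",s["ft_force"].round(1),"tcp_y",round(float(s["tcp_pos"]@y)*1000,2),round(s["width"],3),s["grasp_force"])
E
python3 k.py
```

```text
[321.3 314.4] [288, 299, 68, 32, 2031] cap y rel tcp -15.14 x ext mm [3.13037212e+01 2.01809428e+01 2.77555756e-14]
ft [-0.2 -0.5  0.5] tcp_y -69.82 0.349 0.0
```

Request:
drive_tool(
  delta_pos=[
    [0,0,0],
    [0,0,0],
    [0,0,0],
    [0,0,0],
    [0,0,0],
    [0,0,0],
    [0,0,0],
    [0,0,0],
  ],
  turn=[
    [0,0,0],
    [0,0,0],
    [0,0,0],
    [0,0,0],
    [0,0,0],
    [0,0,0],
    [0,0,0],
    [0,0,0],
  ],
  fingers=[0.33,0.31,0.29,0.27,0.26,0.25,0.24,0.235],
)

```text
clock: 27.85
tcp_pos: [0.5272, 0.0158, 0.0635]
tcp_rot: [[-0.159, 0.987, 0.001], [0.987, 0.159, 0.0], [-0.0, 0.001, -1.0]]
ft_force: [4.6, 2.1, 1.7]
width: 0.244
grasp_force: 34.5
```

```bash
python3 k.py; python3 v.py
```

```text
[321.4 315.8] [298, 301, 48, 31, 1409] cap y rel tcp -16.04 x ext mm [2.26108277e+01 1.87674792e+01 2.77555756e-14]
ft [4.6 2.1 1.7] tcp_y -69.85 0.244 34.51095192111097
27.9 [0.527264   0.01574757 0.06348247] [4.5 2.4 1.2] tcp_y -69.9
side ball_tip [(52.3, 47, 0.56), (259.3, 0, 0.39)]
side notch [(52.6, 51, 0.62)]
side head [(50.2, 3, 0.81)]
side knob_grip [(-75.6, 83, 0.55), (262.0, 4, 0.53)]
side dish_centre [(-401.0, 8, 0.85), (-373.9, 3, 0.64), (53.2, 64, 0.59)]
scene ball_tip [(52.6, 54, 0.83)]
scene notch [(43.5, 51, 0.73), (49.2, 54, 0.21)]
scene head [(50.5, -2, 0.87)]
scene knob_grip [(-71.0, 80, 0.67)]
scene dish_centre [(-373.5, 8, 0.47)]
side ball_tip [(49.7, 47, 0.77)]
side notch [(50.7, 49, 0.56)]
side head [(50.2, -1, 0.65)]
side knob_grip [(-73.7, 85, 0.83)]
side dish_centre [(-371.8, 4, 0.79), (-403.2, 6, 0.69), (49.9, 62, 0.68)]
```

Request:
drive_tool(
  delta_pos=[
    [0.05,0,0],
    [0.05,0,0],
    [0.05,0,0],
    [0,0,0],
    [0,0,0],
    [0,0,0],
    [0,0,0],
    [0,0,0],
  ],
  turn=[
    [0,0,0],
    [0,0,0],
    [0,0,0],
    [0,0,0],
    [0,0,0],
    [0,0,0],
    [0,0,0],
    [0,0,0],
  ],
  fingers=[0.235,0.235,0.235,0.235,0.235,0.235,0.235,0.235],
)

```text
clock: 29.6
tcp_pos: [0.527, 0.0172, 0.0635]
tcp_rot: [[-0.159, 0.987, 0.001], [0.987, 0.159, 0.0], [-0.0, 0.001, -1.0]]
ft_force: [5.5, 2.1, 1.1]
width: 0.245
grasp_force: 34.5
```

Request:
drive_tool(
  delta_pos=[
    [-0.05,0,0],
    [-0.05,0,0],
    [-0.05,0,0],
    [-0.05,0,0],
    [-0.05,0,0],
    [-0.05,0,0],
    [0,0,0],
    [0,0,0],
  ],
  turn=[
    [0,0,0],
    [0,0,0],
    [0,0,0],
    [0,0,0],
    [0,0,0],
    [0,0,0],
    [0,0,0],
    [0,0,0],
  ],
  fingers=[0.235,0.235,0.235,0.235,0.235,0.235,0.235,0.235],
)

```text
clock: 30.4
tcp_pos: [0.5273, 0.0149, 0.0635]
tcp_rot: [[-0.159, 0.987, 0.001], [0.987, 0.159, 0.001], [0.001, 0.001, -1.0]]
ft_force: [4.3, 10.3, 1.8]
width: 0.246
grasp_force: 34.6
```

Request:
drive_tool(
  delta_pos=[
    [0.05,0,0],
    [0.05,0,0],
    [0.05,0,0],
    [0.05,0,0],
    [0.05,0,0],
    [0.05,0,0],
    [0,0,0],
    [0,0,0],
  ],
  turn=[
    [0,0,0],
    [0,0,0],
    [0,0,0],
    [0,0,0],
    [0,0,0],
    [0,0,0],
    [0,0,0],
    [0,0,0],
  ],
  fingers=[0.235,0.235,0.235,0.235,0.235,0.235,0.235,0.235],
)

```text
clock: 31.2
tcp_pos: [0.527, 0.0172, 0.0635]
tcp_rot: [[-0.159, 0.987, 0.001], [0.987, 0.159, -0.0], [-0.0, 0.001, -1.0]]
ft_force: [5.2, 1.3, 2.1]
width: 0.247
grasp_force: 34.6
```

Request:
drive_tool(
  delta_pos=[
    [0.05,0,0],
    [0.05,0,0],
    [0,0,0],
    [0,0,0],
    [0,0,0],
    [0,0,0],
    [0,0,0],
    [0,0,0],
  ],
  turn=[
    [0,0,0],
    [0,0,0],
    [0,0,0],
    [0,0,0],
    [0,0,0],
    [0,0,0],
    [0,0,0],
    [0,0,0],
  ],
  fingers=[0.235,0.235,0.235,0.235,0.235,0.235,0.235,0.235],
)

```text
clock: 32.0
tcp_pos: [0.5269, 0.0181, 0.0635]
tcp_rot: [[-0.159, 0.987, 0.001], [0.987, 0.159, -0.0], [-0.0, 0.001, -1.0]]
ft_force: [4.4, 0.6, 0.6]
width: 0.244
grasp_force: 34.6
```

Request:
drive_tool(
  delta_pos=[
    [0.05,0,0],
    [0.05,0,0],
    [0,0,0],
    [0,0,0],
    [0,0,0],
    [0,0,0],
    [0,0,0],
    [0,0,0],
  ],
  turn=[
    [0,0,0],
    [0,0,0],
    [0,0,0],
    [0,0,0],
    [0,0,0],
    [0,0,0],
    [0,0,0],
    [0,0,0],
  ],
  fingers=[0.235,0.235,0.235,0.235,0.235,0.235,0.235,0.235],
)

```text
clock: 32.8
tcp_pos: [0.5268, 0.0188, 0.0635]
tcp_rot: [[-0.159, 0.987, 0.001], [0.987, 0.159, -0.0], [-0.001, 0.001, -1.0]]
ft_force: [5.9, -3.1, 1.7]
width: 0.246
grasp_force: 34.5
```

Request:
drive_tool(
  delta_pos=[
    [0.05,0,0],
    [0.05,0,0],
    [0,0,0],
    [0,0,0],
    [0,0,0],
    [0,0,0],
    [0,0,0],
    [0,0,0],
  ],
  turn=[
    [0,0,0],
    [0,0,0],
    [0,0,0],
    [0,0,0],
    [0,0,0],
    [0,0,0],
    [0,0,0],
    [0,0,0],
  ],
  fingers=[0.235,0.235,0.235,0.235,0.235,0.235,0.235,0.235],
)

```text
clock: 33.6
tcp_pos: [0.5267, 0.0197, 0.0635]
tcp_rot: [[-0.159, 0.987, 0.001], [0.987, 0.159, -0.0], [-0.001, 0.001, -1.0]]
ft_force: [4.6, -4.7, 1.8]
width: 0.245
grasp_force: 34.6
```

```bash
cat > e.py <<'E'
from h import *
import sys
y=np.array([-.162,.987,0]); s=readout.state(); p=shot("wrist")
pr=p["pixels"][180:360,312:333].mean((1,2)); np.save(sys.argv[1],pr)
gr=np.diff(pr); i=np.where(abs(gr)>18)[0]; print([(int(k)+180,int(gr[k])) for k in i])
print(s["tcp_pos"].round(4),s["ft_force"].round(1),round(s["width"],3),s["clock"])
E
python3 e.py a.npy
```

```text
[(222, -20), (223, -29), (225, 21), (226, 21), (235, -20), (236, -26), (237, -32), (238, -29), (269, 47), (270, 73), (271, 57), (331, -47), (332, -97), (333, -57)]
[0.5267 0.0197 0.0635] [ 4.6 -4.7  1.8] 0.245 33.6
```

Request:
drive_tool(
  delta_pos=[
    [0,0,0],
    [0,0,0],
    [0,0,0],
    [0,0,0],
    [0,0,0],
    [0,0,0],
    [0,0,0],
    [0,0,0],
  ],
  turn=[
    [0,0,0],
    [0,0,0],
    [0,0,0],
    [0,0,0],
    [0,0,0],
    [0,0,0],
    [0,0,0],
    [0,0,0],
  ],
  fingers=[0.25,0.26,0.27,0.29,0.31,0.33,0.35,0.35],
)

```text
clock: 34.45
tcp_pos: [0.5258, 0.0202, 0.0632]
tcp_rot: [[-0.159, 0.987, -0.0], [0.987, 0.159, 0.0], [0.0, -0.0, -1.0]]
ft_force: [-0.2, 0.4, -0.4]
width: 0.349
grasp_force: 0.0
```

```bash
python3 e.py b.npy; python3 v.py | grep -E "notch|ball|head"
```

```text
[(224, -21), (225, -25), (227, 32), (237, -23), (238, -21), (239, -32), (240, -22), (271, 27), (272, 64), (273, 70), (274, 20), (331, -47), (332, -97), (333, -56)]
[0.5258 0.0202 0.0632] [-0.2  0.4 -0.4] 0.349 34.45
side ball_tip [(47.1, 45, 0.68)]
side notch [(57.8, 50, 0.57)]
side head [(50.3, 3, 0.67)]
scene ball_tip [(50.4, 53, 0.87)]
scene notch [(50.8, 49, 0.84)]
scene head [(262.2, -1, 0.71), (50.6, -2, 0.62), (-67.6, 84, 0.33)]
side ball_tip [(48.0, 47, 0.66)]
side notch [(58.0, 50, 0.81)]
side head [(49.2, 2, 0.84), (-572.9, 1, 0.64), (259.5, 1, 0.37)]
```

```bash
python3 - <<'E'
from h import *
y=np.array([-.162,.987,0]); s=readout.state(); p=shot("wrist")
def px(v):
    out=[]
    for k in (int(v),int(v)+1):
        q=np.zeros((400,640),bool); q[k,322]=1; out.append(float((wrist_world(s,p,q,0.096)[0]-s["tcp_pos"])@y)*1000)
    return out[0]+(out[1]-out[0])*(v-int(v))
def edge(pr,off):
    # 100-level crossing rising (cap front) & knob far edge falling
    k=[i for i in range(len(pr)-1) if pr[i]<110<=pr[i+1] and 255<i+off<290][0]; return off+k+(110-pr[k])/(pr[k+1]-pr[k])
g=np.load("g.npy")[180:360,312:333].mean(1)
now=p["pixels"][180:360,312:333].mean((1,2))
for n,pr,t in (("regrip1",g,np.array([.52726,.01575,.0635])),("grip2",np.load("a.npy"),np.array([.5267,.0197,.0635])),("open2",np.load("b.npy"),np.array([.5258,.0202,.0632])),("now",now,s["tcp_pos"])):
    e=edge(pr,180); print(n,round(e,2),"rel",round(px(e),2),"abs",round(px(e)+float(t@y)*1000,2))
print(s["tcp_pos"],s["clock"])
E
```

```text
regrip1 270.25 rel 7.84 abs -62.03
grip2 270.44 rel 7.75 abs -58.13
open2 272.79 rel 6.64 abs -58.6
now 272.58 rel 6.74 abs -58.58
[0.52599204 0.02014945 0.06330943] 35.4
```

Request:
drive_tool(
  delta_pos=[
    [0,0,0],
    [0,0,0],
    [0,0,0],
    [0,0,0],
    [0,0,0],
    [0,0,0],
    [0,0,0],
    [0,0,0],
  ],
  turn=[
    [0,0,0],
    [0,0,0],
    [0,0,0],
    [0,0,0],
    [0,0,0],
    [0,0,0],
    [0,0,0],
    [0,0,0],
  ],
  fingers=[0.32,0.28,0.26,0.245,0.24,0.24,0.24,0.24],
)

```text
clock: 36.25
tcp_pos: [0.5266, 0.0202, 0.0635]
tcp_rot: [[-0.159, 0.987, 0.001], [0.987, 0.159, 0.0], [-0.0, 0.001, -1.0]]
ft_force: [4.8, 1.4, 0.8]
width: 0.247
grasp_force: 26.1
```

```bash
cat > c.py <<'E'
from h import *
y=np.array([-.162,.987,0]); s=readout.state(); p=shot("wrist")
pr=p["pixels"][:,312:333].mean((1,2))
def px(v):
    o=[]
    for k in (int(v),int(v)+1):
        q=np.zeros((400,640),bool); q[k,322]=1; o.append(float(wrist_world(s,p,q,0.096)[0]@y)*1000)
    return o[0]+(o[1]-o[0])*(v-int(v))
k=[i for i in range(250,295) if pr[i]<110<=pr[i+1]][0]; e=k+(110-pr[k])/(pr[k+1]-pr[k])
print("cap edge y",round(px(e),2),"tcp y",round(float(s["tcp_pos"]@y)*1000,2),"force y",round(float(s["ft_force"]@y),1),s["ft_force"].round(1),"w",round(s["width"],3),s["clock"])
E
python3 c.py
```

```text
cap edge y -58.62 tcp y -65.41 force y 0.6 [4.8 1.4 0.8] w 0.247 36.25
```

Request:
drive_tool(
  delta_pos=[
    [-0.05,0,0],
    [-0.05,0,0],
    [-0.05,0,0],
    [-0.05,0,0],
    [0,0,0],
    [0,0,0],
    [0,0,0],
    [0,0,0],
  ],
  turn=[
    [0,0,0],
    [0,0,0],
    [0,0,0],
    [0,0,0],
    [0,0,0],
    [0,0,0],
    [0,0,0],
    [0,0,0],
  ],
  fingers=[0.24,0.24,0.24,0.24,0.24,0.24,0.24,0.24],
)

```text
clock: 37.1
tcp_pos: [0.5268, 0.0183, 0.0634]
tcp_rot: [[-0.159, 0.987, 0.001], [0.987, 0.159, 0.0], [-0.0, 0.001, -1.0]]
ft_force: [4.7, 3.1, 1.9]
width: 0.242
grasp_force: 26.1
```

```bash
python3 c.py
```

```text
cap edge y -60.42 tcp y -67.27 force y 2.3 [4.7 3.1 1.9] w 0.242 37.1
```

Request:
drive_tool(
  delta_pos=[
    [0,0,0],
    [0,0,0],
    [0,0,0],
    [0,0,0],
    [0,0,0],
    [0,0,0],
    [0,0,0],
    [0,0,0],
  ],
  turn=[
    [0,0,0],
    [0,0,0],
    [0,0,0],
    [0,0,0],
    [0,0,0],
    [0,0,0],
    [0,0,0],
    [0,0,0],
  ],
  fingers=[0.25,0.26,0.28,0.3,0.33,0.35,0.35,0.35],
)

```text
clock: 37.95
tcp_pos: [0.5262, 0.0182, 0.0633]
tcp_rot: [[-0.159, 0.987, -0.0], [0.987, 0.159, -0.0], [0.0, -0.0, -1.0]]
ft_force: [0.1, 0.1, 0.5]
width: 0.348
grasp_force: 0.0
```

```bash
python3 c.py
```

```text
cap edge y -60.22 tcp y -67.33 force y 0.1 [0.1 0.1 0.5] w 0.348 37.95
```

Forces balance around cap y ≈ −60.2: it resists on both sides and stays put when freed, and the head estimate agrees. I'll regrip here.

Request:
drive_tool(
  delta_pos=[
    [0,0,0],
    [0,0,0],
    [0,0,0],
    [0,0,0],
    [0,0,0],
    [0,0,0],
    [0,0,0],
    [0,0,0],
  ],
  turn=[
    [0,0,0],
    [0,0,0],
    [0,0,0],
    [0,0,0],
    [0,0,0],
    [0,0,0],
    [0,0,0],
    [0,0,0],
  ],
  fingers=[0.32,0.28,0.26,0.245,0.24,0.24,0.24,0.24],
)

```text
clock: 38.8
tcp_pos: [0.5269, 0.0182, 0.0635]
tcp_rot: [[-0.159, 0.987, 0.001], [0.987, 0.159, 0.0], [-0.0, 0.001, -1.0]]
ft_force: [4.2, 1.8, 2.1]
width: 0.24
grasp_force: 26.1
```

```bash
python3 c.py; python3 v.py
```

```text
cap edge y -60.2 tcp y -67.38 force y 1.1 [4.2 1.8 2.1] w 0.24 38.8
38.85 [0.52685555 0.01819854 0.06345997] [5.2 1.7 1.8] tcp_y -67.4
side ball_tip [(49.3, 47, 0.97)]
side notch [(57.5, 49, 0.87)]
side head [(49.6, 2, 0.81)]
side knob_grip [(-73.9, 84, 0.85)]
side dish_centre [(-375.2, 6, 0.75), (-401.7, 10, 0.71), (53.2, 64, 0.52)]
scene ball_tip [(53.3, 52, 0.85)]
scene notch [(47.2, 51, 0.91)]
scene head [(51.1, 55, 0.73), (51.4, 0, 0.63)]
scene knob_grip [(-69.6, 81, 0.57)]
scene dish_centre [(50.2, 62, 0.58), (-369.1, 9, 0.4)]
side ball_tip [(45.9, 46, 0.93)]
side notch [(54.7, 53, 0.75)]
side head [(52.0, 4, 0.86)]
side knob_grip [(-71.4, 86, 0.73), (261.5, 1, 0.49)]
side dish_centre [(51.3, 50, 0.65), (-404.2, 7, 0.6), (-375.6, 6, 0.52), (53.6, 63, 0.45)]
```

One more check from the other side: pull back 3 mm, free the shuttle and see where the ball takes it.

Request:
drive_tool(
  delta_pos=[
    [-0.05,0,0],
    [-0.05,0,0],
    [-0.05,0,0],
    [-0.05,0,0],
    [-0.05,0,0],
    [-0.05,0,0],
    [0,0,0],
    [0,0,0],
  ],
  turn=[
    [0,0,0],
    [0,0,0],
    [0,0,0],
    [0,0,0],
    [0,0,0],
    [0,0,0],
    [0,0,0],
    [0,0,0],
  ],
  fingers=[0.24,0.24,0.24,0.24,0.24,0.24,0.24,0.24],
)

```text
clock: 40.55
tcp_pos: [0.5273, 0.0154, 0.0635]
tcp_rot: [[-0.159, 0.987, 0.001], [0.987, 0.159, 0.0], [-0.0, 0.001, -1.0]]
ft_force: [4.5, 3.1, 1.8]
width: 0.245
grasp_force: 26.1
```

```bash
python3 c.py
```

```text
cap edge y -63.06 tcp y -70.26 force y 2.4 [4.5 3.1 1.8] w 0.245 40.55
```

Request:
drive_tool(
  delta_pos=[
    [0,0,0],
    [0,0,0],
    [0,0,0],
    [0,0,0],
    [0,0,0],
    [0,0,0],
    [0,0,0],
    [0,0,0],
  ],
  turn=[
    [0,0,0],
    [0,0,0],
    [0,0,0],
    [0,0,0],
    [0,0,0],
    [0,0,0],
    [0,0,0],
    [0,0,0],
  ],
  fingers=[0.25,0.26,0.28,0.3,0.33,0.35,0.35,0.35],
)

```text
clock: 41.4
tcp_pos: [0.5267, 0.0152, 0.0632]
tcp_rot: [[-0.159, 0.987, -0.0], [0.987, 0.159, -0.0], [0.0, -0.0, -1.0]]
ft_force: [-0.6, 0.2, 0.5]
width: 0.349
grasp_force: 0.0
```

```bash
python3 c.py
```

```text
cap edge y -63.02 tcp y -70.32 force y 0.3 [-0.6  0.2  0.5] w 0.349 41.4
```

Request:
drive_tool(
  delta_pos=[
    [0,0,0],
    [0,0,0],
    [0,0,0],
    [0,0,0],
    [-0.05,0,0],
    [-0.05,0,0],
    [-0.05,0,0],
    [0,0,0],
  ],
  turn=[
    [0,0,0],
    [0,0,0],
    [0,0,0],
    [0,0,0],
    [0,0,0],
    [0,0,0],
    [0,0,0],
    [0,0,0],
  ],
  fingers=[0.28,0.25,0.24,0.235,0.235,0.235,0.235,0.235],
)

```text
clock: 42.25
tcp_pos: [0.5276, 0.014, 0.0635]
tcp_rot: [[-0.159, 0.987, 0.001], [0.987, 0.159, 0.0], [0.0, 0.001, -1.0]]
ft_force: [3.0, 5.0, 1.5]
width: 0.242
grasp_force: 34.5
```

```bash
python3 c.py
```

```text
cap edge y -64.32 tcp y -71.69 force y 4.5 [3.  5.  1.5] w 0.242 42.25
```

Request:
drive_tool(
  delta_pos=[
    [0,0,0],
    [0,0,0],
    [0,0,0],
    [0,0,0],
    [0,0,0],
    [0,0,0],
    [0,0,0],
    [0,0,0],
  ],
  turn=[
    [0,0,0],
    [0,0,0],
    [0,0,0],
    [0,0,0],
    [0,0,0],
    [0,0,0],
    [0,0,0],
    [0,0,0],
  ],
  fingers=[0.25,0.27,0.3,0.33,0.35,0.35,0.35,0.35],
)

```text
clock: 43.1
tcp_pos: [0.527, 0.0137, 0.0633]
tcp_rot: [[-0.159, 0.987, -0.0], [0.987, 0.159, 0.0], [0.0, -0.0, -1.0]]
ft_force: [0.5, -0.2, 0.4]
width: 0.352
grasp_force: 0.0
```

```bash
python3 c.py
```

```text
cap edge y -64.17 tcp y -71.82 force y -0.3 [ 0.5 -0.2  0.4] w 0.352 43.1
```

Request:
drive_tool(
  delta_pos=[
    [0,0,0],
    [0,0,0],
    [0,0,0],
    [0,0,0],
    [0.02,0,0],
    [0.02,0,0],
    [0.02,0,0],
    [0.02,0,0],
  ],
  turn=[
    [0,0,0],
    [0,0,0],
    [0,0,0],
    [0,0,0],
    [0,0,0],
    [0,0,0],
    [0,0,0],
    [0,0,0],
  ],
  fingers=[0.28,0.25,0.24,0.235,0.235,0.235,0.235,0.235],
)

```text
clock: 43.95
tcp_pos: [0.5275, 0.0144, 0.0635]
tcp_rot: [[-0.159, 0.987, 0.001], [0.987, 0.159, -0.0], [-0.0, 0.001, -1.0]]
ft_force: [4.4, -0.1, 2.7]
width: 0.244
grasp_force: 34.5
```

Request:
drive_tool(
  delta_pos=[
    [0.02,0,0],
    [0.02,0,0],
    [0.02,0,0],
    [0.02,0,0],
    [0.02,0,0],
    [0.02,0,0],
    [0.02,0,0],
    [0.02,0,0],
  ],
  turn=[
    [0,0,0],
    [0,0,0],
    [0,0,0],
    [0,0,0],
    [0,0,0],
    [0,0,0],
    [0,0,0],
    [0,0,0],
  ],
  fingers=[0.235,0.235,0.235,0.235,0.235,0.235,0.235,0.235],
)

```text
clock: 44.75
tcp_pos: [0.5272, 0.0161, 0.0635]
tcp_rot: [[-0.159, 0.987, 0.001], [0.987, 0.159, -0.0], [-0.0, 0.001, -1.0]]
ft_force: [4.8, 0.8, 1.9]
width: 0.245
grasp_force: 34.6
```

Request:
drive_tool(
  delta_pos=[
    [0.02,0,0],
    [0.02,0,0],
    [0.02,0,0],
    [0.02,0,0],
    [0.02,0,0],
    [0.02,0,0],
    [0.02,0,0],
    [0.02,0,0],
  ],
  turn=[
    [0,0,0],
    [0,0,0],
    [0,0,0],
    [0,0,0],
    [0,0,0],
    [0,0,0],
    [0,0,0],
    [0,0,0],
  ],
  fingers=[0.235,0.235,0.235,0.235,0.235,0.235,0.235,0.235],
)

```text
clock: 45.55
tcp_pos: [0.5269, 0.0176, 0.0635]
tcp_rot: [[-0.159, 0.987, 0.001], [0.987, 0.159, -0.0], [-0.0, 0.001, -1.0]]
ft_force: [5.4, 0.3, 1.9]
width: 0.242
grasp_force: 34.6
```

Request:
drive_tool(
  delta_pos=[
    [0.02,0,0],
    [0.02,0,0],
    [0.02,0,0],
    [0.02,0,0],
    [0.02,0,0],
    [0.02,0,0],
    [0.02,0,0],
    [0.02,0,0],
  ],
  turn=[
    [0,0,0],
    [0,0,0],
    [0,0,0],
    [0,0,0],
    [0,0,0],
    [0,0,0],
    [0,0,0],
    [0,0,0],
  ],
  fingers=[0.235,0.235,0.235,0.235,0.235,0.235,0.235,0.235],
)

```text
clock: 46.35
tcp_pos: [0.5268, 0.0188, 0.0635]
tcp_rot: [[-0.159, 0.987, 0.001], [0.987, 0.159, -0.0], [-0.001, 0.001, -1.0]]
ft_force: [5.3, -7.3, 1.4]
width: 0.241
grasp_force: 34.6
```

Request:
drive_tool(
  delta_pos=[
    [0.02,0,0],
    [0.02,0,0],
    [0.02,0,0],
    [0.02,0,0],
    [0.02,0,0],
    [0.02,0,0],
    [0.02,0,0],
    [0.02,0,0],
  ],
  turn=[
    [0,0,0],
    [0,0,0],
    [0,0,0],
    [0,0,0],
    [0,0,0],
    [0,0,0],
    [0,0,0],
    [0,0,0],
  ],
  fingers=[0.235,0.235,0.235,0.235,0.235,0.235,0.235,0.235],
)

```text
clock: 47.15
tcp_pos: [0.5266, 0.0202, 0.0635]
tcp_rot: [[-0.16, 0.987, 0.001], [0.987, 0.16, -0.001], [-0.001, 0.001, -1.0]]
ft_force: [5.3, -9.7, 1.9]
width: 0.245
grasp_force: 34.6
```

```bash
python3 c.py
```

```text
cap edge y -57.79 tcp y -65.37 force y -10.4 [ 5.3 -9.7  1.9] w 0.245 47.15
```

Request:
drive_tool(
  delta_pos=[
    [-0.03,0,0],
    [-0.03,0,0],
    [-0.03,0,0],
    [-0.03,0,0],
    [-0.03,0,0],
    [-0.02,0,0],
    [-0.02,0,0],
    [-0.02,0,0],
  ],
  turn=[
    [0,0,0],
    [0,0,0],
    [0,0,0],
    [0,0,0],
    [0,0,0],
    [0,0,0],
    [0,0,0],
    [0,0,0],
  ],
  fingers=[0.235,0.235,0.235,0.235,0.235,0.235,0.235,0.235],
)

```text
clock: 48.0
tcp_pos: [0.5268, 0.0188, 0.0635]
tcp_rot: [[-0.159, 0.987, 0.001], [0.987, 0.159, 0.0], [-0.0, 0.001, -1.0]]
ft_force: [6.0, -0.1, 1.8]
width: 0.244
grasp_force: 34.6
```

Request:
drive_tool(
  delta_pos=[
    [-0.02,0,0],
    [-0.02,0,0],
    [-0.02,0,0],
    [-0.02,0,0],
    [-0.02,0,0],
    [-0.02,0,0],
    [0,0,0],
    [0,0,0],
  ],
  turn=[
    [0,0,0],
    [0,0,0],
    [0,0,0],
    [0,0,0],
    [0,0,0],
    [0,0,0],
    [0,0,0],
    [0,0,0],
  ],
  fingers=[0.235,0.235,0.235,0.235,0.235,0.235,0.235,0.235],
)

```text
clock: 48.8
tcp_pos: [0.527, 0.0177, 0.0635]
tcp_rot: [[-0.159, 0.987, 0.001], [0.987, 0.159, 0.0], [-0.0, 0.001, -1.0]]
ft_force: [5.3, 2.6, 2.0]
width: 0.245
grasp_force: 34.6
```

Request:
drive_tool(
  delta_pos=[
    [-0.02,0,0],
    [-0.02,0,0],
    [-0.02,0,0],
    [-0.02,0,0],
    [-0.02,0,0],
    [-0.02,0,0],
    [0,0,0],
    [0,0,0],
  ],
  turn=[
    [0,0,0],
    [0,0,0],
    [0,0,0],
    [0,0,0],
    [0,0,0],
    [0,0,0],
    [0,0,0],
    [0,0,0],
  ],
  fingers=[0.235,0.235,0.235,0.235,0.235,0.235,0.235,0.235],
)

```text
clock: 49.6
tcp_pos: [0.527, 0.017, 0.0634]
tcp_rot: [[-0.159, 0.987, 0.001], [0.987, 0.159, 0.001], [0.0, 0.001, -1.0]]
ft_force: [5.1, 9.8, 1.7]
width: 0.243
grasp_force: 34.6
```

```bash
python3 c.py
```

```text
cap edge y -60.82 tcp y -68.56 force y 8.9 [5.1 9.8 1.7] w 0.243 49.6
```

Now it is clear: a wall on both sides (−8 N forward, +9 N back), with the V's bottom at TCP y ≈ 0.0178 and cap y ≈ −60.0. Going there.

Request:
drive_tool(
  delta_pos=[
    [0.03,0,0],
    [0.03,0,0],
    [0.03,0,0],
    [0.03,0,0],
    [0.03,0,0],
    [0,0,0],
    [0,0,0],
    [0,0,0],
  ],
  turn=[
    [0,0,0],
    [0,0,0],
    [0,0,0],
    [0,0,0],
    [0,0,0],
    [0,0,0],
    [0,0,0],
    [0,0,0],
  ],
  fingers=[0.235,0.235,0.235,0.235,0.235,0.235,0.235,0.235],
)

```text
clock: 50.45
tcp_pos: [0.5269, 0.0179, 0.0635]
tcp_rot: [[-0.159, 0.987, 0.001], [0.987, 0.159, 0.0], [-0.0, 0.001, -1.0]]
ft_force: [5.1, 1.0, 1.1]
width: 0.248
grasp_force: 34.6
```

```bash
python3 c.py
```

```text
cap edge y -60.04 tcp y -67.71 force y 0.1 [5.1 1.  1.1] w 0.248 50.45
```

The shuttle is gripped and steady in the click with near-zero slide force, so I'm handing in.

```bash
python3 -c "
from h import *
print(env.close_job())"
```

```text
the job is handed in; nothing more can be done
None
```

I handed the job in with the dish flat and released in the nest and the knob still gripped (34.6 N per pad). By force and camera the shuttle sits at the bottom of the V notch, though freed in earlier tests it stayed put instead of pulling itself to the middle; the hand-in returned no verdict.

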